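# Draw out the boom camera to its second stop and hold it over the watch movement

### The job

Take the inspection camera by the black grip block at the end of its boom, squeezing in the round release button in the grip's side, and pull the telescoping boom out past its first stop to the second, fully out. Bring the camera over the watch movement in its holder (not over the empty holder) and finish still holding the grip there, steady, so that I can tighten the clamp and take the picture. Leave the small tools and trays on the bench where they are.

Things in the scene. Friction and masses are not known exactly. Their poses are not given: they have to be found in the camera images.
- pivot (a point): point on the axis of the boom stand's upright steel post (32 mm thick, 300 mm tall, fixed), at the boom's height, 215 mm above the bench. The boom swings level about this axis and points roughly towards the robot; at joint swing_arm = 0 it points along this point's -x. Round the post is a 56 mm swivel block; the outer tube (24 mm thick, 29 mm at its end) reaches 165 mm out from the axis.
- grip: black grip block on the end of the boom's sliding inner tube: 70 mm long along the boom (its x; -x points outwards, away from the post), 30 mm wide (its y), 40 mm tall (its z, up). Origin at its centre, 215 mm above the bench, 205 mm from the post axis with the boom home, 305 mm at the second stop. Pinched across its width at mid-length, the button is squeezed in (36 mm over the button).
- button_face (a point): centre of the outer face of the round aluminium release button, 15 mm across, in the middle of the grip's +y side (on the line through the grip's origin along y); it stands 6 mm proud of that side when out and 1 mm when in. The opposite side is plain.
- release_button (a joint): travel of the release button, 0 (out) to 0.005 m (fully in); about 2.5 N to start, 5 N fully in, springs out when let go. More than 0.003 frees the boom's lock pin; the button must stay in while the boom is drawn past the first stop.
- telescope (a joint): how far the inner tube (steel, 16 mm) is drawn out, straight away from the post: 0 home, 0.05 first stop, 0.10 second stop, which is also the end of travel. With the button out a lock pin holds it at home and at both stops (1 mm play); with the button in it slides freely, and a return spring draws it home with about 3 N.
- swing_arm (a joint): swing of the boom about the post, rad, anticlockwise seen from above, 0 where the boom points along the -x of the pivot point's axes; range -0.8 to 0.8. Turns freely (about 0.03 N m of friction).
- lens (a point): centre of the camera's lens face, looking straight down, 127 mm straight below the grip's origin. The aluminium camera hangs under the grip on the grip's own vertical axis: a 22 mm thick neck, from 42 mm below the origin a barrel 34 mm thick (37 mm at the focus ring), at 112 to 126 mm below a lamp ring 45 mm thick. Grip and camera weigh about 0.3 kg, carried by the boom.
- movement (a point): centre of the top of the watch movement: a round steel disc 29 mm across with brass and steel wheels, clamped in an aluminium two-jaw holder (50 x 34 mm, 13 mm tall, brass screw at one end) fixed on the white bench plate; top 25 mm above the bench. It lies 297 to 313 mm from the post axis, so the camera at the second stop can stand over it.
- empty_holder: a like aluminium holder without a movement (open gap between its jaws), fixed on the bench plate 90 to 160 mm from the other; origin at the centre of its underside.
- bench_plate: white bench plate with two spring clips, fixed, 250 x 340 x 12 mm; origin at the centre of its underside.
- loupe: black watchmaker's loupe standing on the bench plate, 34 mm across, 30 mm tall; origin at its underside. To be left alone.
- tweezers: steel tweezers lying on the bench plate, about 135 mm long; origin near the middle, at the underside. To be left alone.
- parts_dish: small white ceramic dish on the bench plate, 60 mm across, 16 mm tall; origin at its underside. To be left alone.
- oil_cups: black block with four steel oil cups, 34 x 110 x 22 mm, on the bench at the robot's left; origin at its underside. To be left alone.
- blower: black rubber dust blower standing on the bench at the right, 62 mm across, 115 mm tall; origin at its underside. To be left alone.
- screwdriver: small screwdriver lying on the bench at the left, 130 mm long. To be left alone.
- dome_tray: round parts tray under a clear dome on the bench at the right, 110 mm across, 58 mm tall; origin at its underside. To be left alone.

How it is judged:
By the outcome, as a careful person would: the job done as asked, in the order asked, and still so for the second after the job is handed in, while the arm keeps its last pose, push and grip.
It also fails if it takes over 38 s, if anything falls off the work surface, if the arm or the gripper's body presses on something with over 40 N, if the wrist force passes 120 N, or if a joint passes its speed limit or range.

### The arm

A 6-joint arm with a two-finger parallel gripper is mounted at the origin on the work surface. World frame = base frame: x ahead of the robot, y to its left, z up, the work surface at z = 0. Lengths are in mm, angles in rad, forces in N, time in s.
With the tool pointing down it reaches from about 325 to 750 mm from the base axis. Payload 7.6 kg.
Tool frame: the origin (TCP) lies midway between the tips of the shut fingers; the grasp point (between the pads) lies 19 mm behind it (r.grip_point_offset is the distance from the TCP to the grasp point, in mm); z points along the fingers, x is the direction in which the jaws open and shut, and the axes are right-handed (so a half turn about z gives the same grasp; the last joint's range is limited). The gripper opens to 85 mm and grips with 20 to 120 N. Pads are 22 mm wide; open, the fingers measure 114 mm over their backs; the gripper's body (76 mm by 85 mm) begins 54 mm behind the grasp point. The pads swing forward as they close: fully open they stand 13 mm farther back than shut.
Start: joints at [-1.303, 0.052, 1.401, -0, 1.689, -0.07], TCP at [174.017, -495.345, 203.123] pointing down, gripper open.
Joint ranges: [-2.9, 2.9], [-0.91, 2.17], [0.12, 2.37], [-1.06, 4.2], [0.26, 2.73], [-2.93, 2.93]. Speed limits (rad/s): [2.57, 2.57, 3.01, 3.14, 3.14, 3.14].

### API

Orientations are given as a rotation vector (axis times angle).
In Python, from bench import r, cams, look_for, place_of gives the robot as it stands. Calls block until the motion is done:
- r.move_pose(position, orientation): joint-space move of the TCP to a pose.
- r.move_straight(position, v=150, orientation=None): straight line of the TCP; orientation=None keeps the orientation; v is the mean speed in mm/s.
- r.move_joints(angles): joint-space move.
- r.move_gripper(opening, newtons=None): finger opening in mm; newtons is the grip in N (None keeps the last); returns when the fingers have stopped.
- r.hold(seconds).
- r.solve_ik(position, orientation): joint angles nearest the present ones, or None.
- r.observe(): the state.
- cams.get_image(name): name is "scene" or "side" or "wrist"; returns (picture, depth): 420x560x3 uint8, blue, green, red; 420x560 float32, mm along the optical axis (not along the pixel's ray), 0 where there is no reading.
- cams.camera_info(name): a dict with "mtx" (3x3 intrinsics, pixels), "D" ([k1, k2, p1, p2, k3] as OpenCV has them; the pictures are not rectified), "R" (3x3) and "t" (3): a world point X has camera coordinates R X + t; the wrist camera has in their place "tool_from_camera" (4x4, takes a point from camera to tool coordinates, whose origin is the TCP and whose axes are the tool frame's). Camera axes: x right, y down, z forward; pixel columns grow to the right and rows downward; lengths in mm; the calibration is good to about 2 mm. A picture is of the moment at which its call begins: read the wrist's pose just before it. camera_info takes no time and is no camera call.
A pose or a line that the arm cannot do raises r.IKError and nothing moves.
- r.sign_off(): hands the job in, once; it reports no verdict.
Trained networks look in the newest picture that a camera, given by its name, has taken for a name from the list of things; names that differ only in an ending like _2 or _b are one class to them, and where a whole thing is asked for, a point or a joint stands for the part that bears it (a point fixed in the world has none). Each returns a list of dicts, best first, with "score" (0 to 1); they miss things now and then, are a little off and sometimes report something else, mostly with a low value. They report only what shows in the picture. A call takes as long as a camera call.
- look_for(camera, label): "point" ([x, y, z] in mm, in the coordinates of the camera as it stood for that picture, good to about 4 mm: the middle of the surface that is visible of it).
- place_of(camera, label): "point" ([x, y, z] in mm, in the coordinates of the camera as it stood for that picture, good to about 4 mm: a listed point, or the origin of a listed thing).
The state is a dict: "t": time; "joints": joint angles; "joint_velocities": joint speeds; "joint_torque": joint torques, N m; "tool_pos": TCP position; "orientation": TCP orientation; "ft_force": force on the tool from outside, world axes, zero at the start; "wrist_torque": the same for the moment, N m; "width": finger opening in mm.
Only numpy, scipy, OpenCV 4.12 (cv2) and the standard library are available. Lean on these libraries where they do the work, as an engineer would, in place of code of your own. Each camera call takes 0.05 s, during which the arm holds its last target. There are 200 camera calls.

## Working session

There is one attempt and no reset: what is moved stays moved. The work goes in short steps, each a Python script; the robot and the scene stay as the last script left them, time stands still between calls to the robot, and variables do not carry over. Pictures are saved under pics/ and viewed, about 8 in all and at most 12, crops included, and the job is handed in when it is done.

```bash
mkdir -p pics; ls
cat > h.py <<'E'
import numpy as np, cv2
from scipy.spatial.transform import Rotation as R
from bench import r, cams, look_for, place_of
def toworld(cam,p,st=None):
    i=cams.camera_info(cam); p=np.array(p,float)
    if cam=="wrist":
        q=np.array(i["tool_from_camera"])@np.append(p,1)
        return R.from_rotvec(st["orientation"]).apply(q[:3])+np.array(st["tool_pos"])
    return np.array(i["R"]).T@(p-np.array(i["t"]).ravel())
def snap(cam,fn=None):
    st=r.observe(); im,d=cams.get_image(cam)
    if fn: cv2.imwrite("pics/"+fn,im)
    return st,im,d
def find(cam,label,st=None,f=place_of,n=2):
    return [(round(o["score"],2),toworld(cam,o["point"],st).round(1).tolist()) for o in f(cam,label)[:n]]
E
python3 - <<'E'
from h import *
a=snap("scene");b=snap("side")
cv2.imwrite("pics/a.png",cv2.resize(np.hstack([a[1],b[1]]),(800,300)))
cv2.imwrite("pics/a_scene.png",a[1]);cv2.imwrite("pics/a_side.png",b[1])
for c in("scene","side"):
    for l in("pivot","grip","button_face","lens","movement","empty_holder","bench_plate","loupe","oil_cups","blower","dome_tray","parts_dish"): print(c,l,find(c,l))
print(r.observe())
E
```

```text
pics
scene pivot [(0.89, [782.7, 83.1, 214.6])]
scene grip [(0.75, [580.1, 101.2, 214.4])]
scene button_face []
scene lens [(0.89, [579.2, 102.3, 87.7]), (0.48, [427.9, -489.3, -1.1])]
scene movement [(0.63, [479.1, 84.4, 24.5]), (0.49, [491.5, -16.4, 10.5])]
scene empty_holder []
scene bench_plate [(0.8, [499.9, 40.9, 0.2])]
scene loupe [(0.4, [548.9, 167.2, 11.7])]
scene oil_cups [(0.64, [489.7, 465.9, -4.8]), (0.28, [598.8, -58.3, 12.9])]
scene blower [(0.81, [427.9, -490.8, -0.8]), (0.41, [402.9, 92.3, 8.3])]
scene dome_tray []
scene parts_dish [(0.79, [593.7, -58.2, 15.6])]
side pivot [(0.73, [780.1, 80.2, 213.5])]
side grip [(0.82, [578.9, 100.8, 218.9])]
side button_face []
side lens [(0.95, [574.9, 101.2, 88.1])]
side movement [(0.65, [478.0, 86.6, 28.0])]
side empty_holder [(0.59, [490.0, -19.1, 15.4])]
side bench_plate [(0.96, [494.0, 34.3, 2.8])]
side loupe [(0.64, [543.1, 161.8, 14.3])]
side oil_cups [(0.89, [488.7, 462.9, 2.7])]
side blower []
side dome_tray [(0.91, [569.8, -502.6, 5.8])]
side parts_dish [(0.67, [600.2, -58.1, 11.7]), (0.34, [487.8, 467.0, 3.1])]
{'t': 1.3, 'joints': array([-1.30329957e+00,  5.21985512e-02,  1.40068281e+00, -1.37022898e-05,
        1.68855615e+00, -7.02811209e-02]), 'joint_velocities': array([-0.0004749 , -0.00017293,  0.00121054,  0.00223904,  0.00059403,
       -0.00080849]), 'joint_torque': array([ 1.23433483e-04, -3.81537974e+01, -3.60308254e+01, -1.38186479e-04,
        2.47579619e-04,  5.71196074e-05]), 'tool_pos': array([ 174.01852378, -495.36478562,  203.13278199]), 'orientation': array([ 2.56314065e+00, -1.81637832e+00,  1.74885296e-04]), 'ft_force': array([-0.82130456, -0.66457032,  0.29801227]), 'wrist_torque': array([-0.04803591,  0.00830755,  0.00434214]), 'width': 85.69543279481185}
```

View pics/a_scene.png

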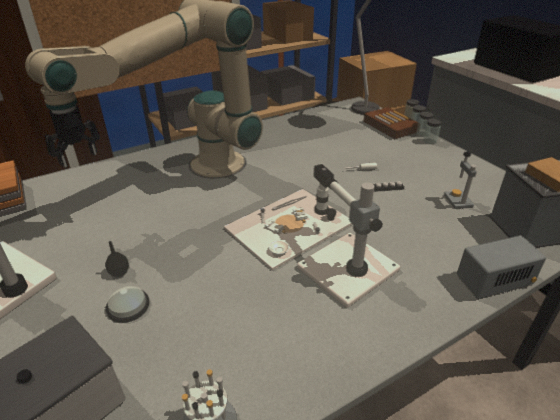

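View pics/a_side.png

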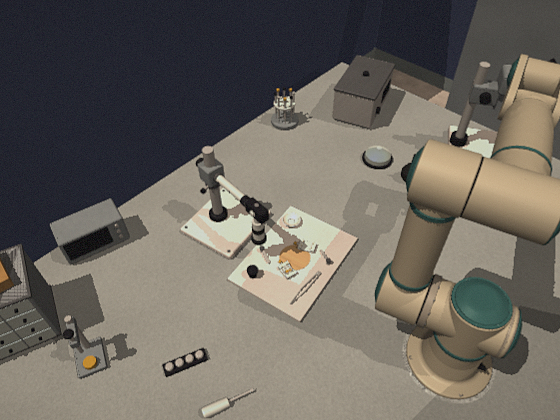

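The scene shows the boom pointing at the robot, with the grip at about (318,172) in the scene view. Both holders on the plate are small in these pictures, so I'll check with the wrist camera.

```bash
cat >> h.py <<'E'
def down(jaw):  # tool z down, jaw axis (tool x) along world dir jaw(2d)
    x=np.array([jaw[0],jaw[1],0.]);x/=np.linalg.norm(x);z=np.array([0,0,-1.])
    return R.from_matrix(np.c_[x,np.cross(z,x),z]).as_rotvec()
E
python3 - <<'E'
from h import *
print(cams.camera_info("wrist")["tool_from_camera"])
for s in(1,-1):
    for p in((470,40,400),(580,101,196),(478,84,196)):
        print(s,p,r.solve_ik(p,down((.094*s,s*.995))))
for s in (1,-1):
    q=r.solve_ik((430,40,400),down((.0,s)))
    if q is not None and abs(q[5])<2.2: break
r.move_joints(q)
L=("grip","button_face","movement","empty_holder","lens","pivot")
st,im,d=snap("wrist","w1.png"); print(st["t"],st["tool_pos"],q)
for l in L: print(l,find("wrist",l,st))
E
```

```text
[[ 9.99999885e-01  2.16704999e-04 -4.27848810e-04 -4.56192070e-02]
 [-6.87450697e-05  9.47650924e-01  3.19308193e-01 -8.16550890e+01]
 [ 4.74647002e-04 -3.19308127e-01  9.47650830e-01 -1.70185897e+02]
 [ 0.00000000e+00  0.00000000e+00  0.00000000e+00  1.00000000e+00]]
1 (470, 40, 400) [ 6.59394226e-03 -4.19105136e-02  1.10265813e+00 -8.88178420e-16
  2.08084504e+00 -1.47000958e+00]
1 (580, 101, 196) [ 1.09690511e-01  2.34788525e-01  1.21399912e+00 -8.88178420e-16
  1.69280501e+00 -1.36691301e+00]
1 (478, 84, 196) [ 9.78510100e-02 -5.85688127e-02  1.52532977e+00 -8.88178420e-16
  1.67483170e+00 -1.37875252e+00]
-1 (470, 40, 400) [ 6.59394226e-03 -4.19105136e-02  1.10265813e+00 -8.88178420e-16
  2.08084504e+00  1.67158307e+00]
-1 (580, 101, 196) [ 1.09690511e-01  2.34788525e-01  1.21399912e+00 -4.44089210e-16
  1.69280501e+00  1.77467964e+00]
-1 (478, 84, 196) [ 9.78510100e-02 -5.85688127e-02  1.52532977e+00 -4.44089210e-16
  1.67483170e+00  1.76284014e+00]
3.5333 [430.10462041  39.46652655 399.603067  ] [ 7.20694890e-03 -1.52423037e-01  1.20536470e+00 -4.44089210e-16
  2.08865099e+00 -1.56358938e+00]
grip [(0.63, [578.4, 96.2, 214.8])]
button_face [(0.61, [425.5, -488.4, 2.6]), (0.46, [582.7, 119.1, 217.7])]
movement [(0.66, [480.7, 88.5, 21.8])]
empty_holder [(0.97, [494.3, -17.8, 12.2]), (0.45, [574.8, 98.0, 215.7])]
lens [(0.7, [575.4, 98.8, 86.7]), (0.67, [588.1, -57.1, 12.4])]
pivot [(0.48, [402.6, 91.9, 12.8])]
```

View pics/w1.png

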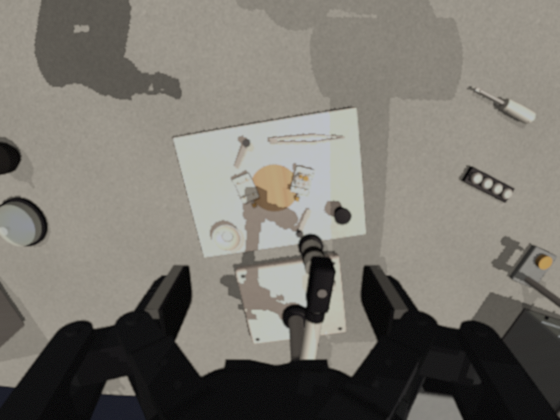

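Up in the picture is towards the robot. The holder at (302,178) seems to hold the movement, and the one at (245,187) looks empty. The grip is at about (320,285). I'll zoom in and measure the grip and movement from depth.

```bash
cat >> h.py <<'E'
def cloud(cam,st,d):
    i=cams.camera_info(cam);K=np.array(i["mtx"]);v,u=np.mgrid[:d.shape[0],:d.shape[1]]
    n=cv2.undistortPoints(np.c_[u.ravel(),v.ravel()].astype(np.float32)[:,None],K,np.array(i["D"]))[:,0]
    P=np.c_[n,np.ones(len(n))]*d.reshape(-1,1)
    if cam=="wrist":
        T=np.array(i["tool_from_camera"]);P=P@T[:3,:3].T+T[:3,3]
        P=R.from_rotvec(st["orientation"]).apply(P)+np.array(st["tool_pos"])
    else: P=(P-np.array(i["t"]).ravel())@np.array(i["R"])
    P[d.ravel()<=0]=np.nan
    return P.reshape(*d.shape,3)
E
python3 - <<'E'
from h import *
r.move_pose((400,70,400),down((0.094,.995)))
st,im,d=snap("wrist","w2.png");print(st["t"])
for l in("grip","button_face","movement","empty_holder","lens","pivot"): print(l,find("wrist",l,st))
P=cloud("wrist",st,d)
x,y,z=P[...,0],P[...,1],P[...,2]
m=(abs(x-580)<70)&(abs(y-100)<40)&(z>228)&(z<245)
m[:, :]&=True
n,lab,s,c=cv2.connectedComponentsWithStats(m.astype(np.uint8));print(s[1:],)
k=1+np.argmax(s[1:,4]);q=P[lab==k];print("grip top",cv2.minAreaRect(q[:,:2].astype(np.float32)),np.median(q[:,2]),np.percentile(q,[2,98],axis=0))
for cx,cy in((480,86),(492,-18)):
    m=(np.hypot(x-cx,y-cy)<35)&(z>18)&(z<40);q=P[m];print(len(q),cv2.minAreaRect(q[:,:2].astype(np.float32)),np.percentile(q[:,2],[10,50,90]))
i=cams.camera_info("wrist")
vv,uu=np.where((np.hypot(x-485,y-35)<95)&(z<60));g=im[max(vv.min(),0):vv.max(),uu.min():uu.max()]
vv2,uu2=np.where((np.hypot(x-580,y-100)<75)&(z>150));g2=im[vv2.min():vv2.max(),uu2.min():uu2.max()]
f=lambda g:cv2.resize(g,(400,int(400*g.shape[0]/g.shape[1])),interpolation=cv2.INTER_CUBIC)[:600]
g,g2=f(g),f(g2);h=max(len(g),len(g2));o=np.zeros((h,800,3),np.uint8);o[:len(g),:400]=g;o[:len(g2),400:]=g2
cv2.imwrite("pics/w2c.png",o)
E
```

```text
4.175
grip [(0.83, [576.2, 99.2, 215.0]), (0.6, [402.8, 94.2, 15.5])]
button_face [(0.42, [581.5, 117.9, 215.2])]
movement [(0.58, [481.2, 87.4, 19.7]), (0.41, [499.1, -19.9, 12.7])]
empty_holder [(0.96, [493.4, -18.4, 14.2])]
lens [(0.97, [575.8, 99.5, 87.9])]
pivot [(0.36, [337.5, 457.7, -1.9])]
[[297 283  25  45 969]
 [303 329  10  10  59]
 [306 345   1   1   1]]
grip top ((576.6307983398438, 99.17916870117188), (30.947933197021484, 69.54045867919922), 84.7674560546875) 234.0039259083793 [[543.06388021  83.7694431  229.04259556]
 [608.99598643 114.26420473 237.38256278]]
439 ((484.22601318359375, 85.886474609375), (33.968284606933594, 61.542030334472656), 76.37450408935547) [19.84258443 24.22084928 25.78106491]
361 ((497.0980224609375, -17.23571014404297), (59.258941650390625, 34.49371337890625), 20.951879501342773) [18.36242273 22.8087511  25.09951629]
```

View pics/w2c.png

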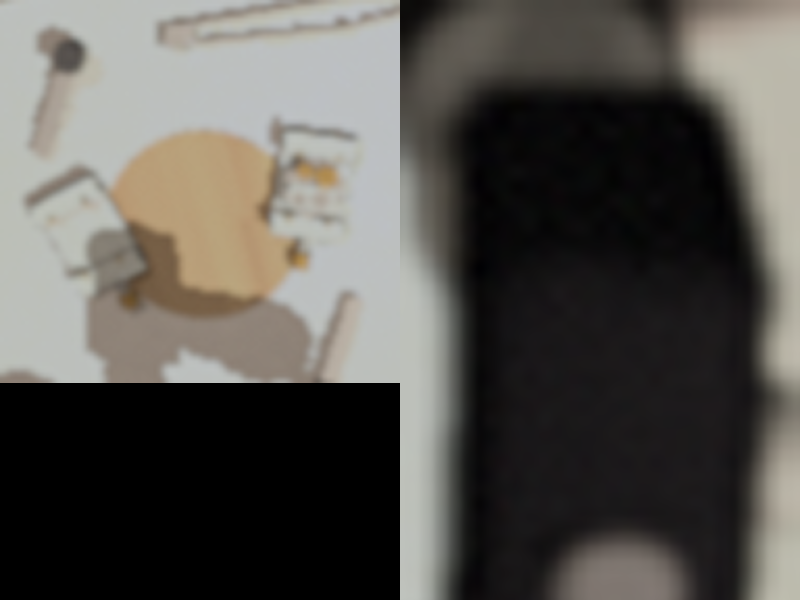

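The right crop's holder, around (315,185), carries the brass and steel wheels. That is the movement, at about (480,87). The left one, at about (497,-17), is empty. The grip is at (577,99), 205 mm from the pivot with the boom at 175°, and the two agree. Now grasp.

Run:
```python
from h import *
o=down((np.cos(np.radians(85)),np.sin(np.radians(85))))
r.move_pose((577,99.3,290),o)
r.move_straight((577,99.3,195),v=120)
f0=r.observe()["ft_force"];print(f0)
r.move_gripper(25,40)
r.hold(.3)
s=r.observe();print(s["t"],s["tool_pos"],s["width"],s["ft_force"]-f0,s["wrist_torque"])
st,im,d=snap("side","g.png")
v=im[150:300,170:370];cv2.imwrite("pics/gc.png",cv2.resize(v,(800,600),interpolation=cv2.INTER_CUBIC))
```

```text
[0.65484245 0.15261059 0.00778521]
7.1667 [577.08865183  99.31399982 195.33771544] 28.82388359600791 [-0.49759395  0.01607521  2.86066957] [ 0.01939755  0.07925642 -0.00877037]
```

View pics/gc.png

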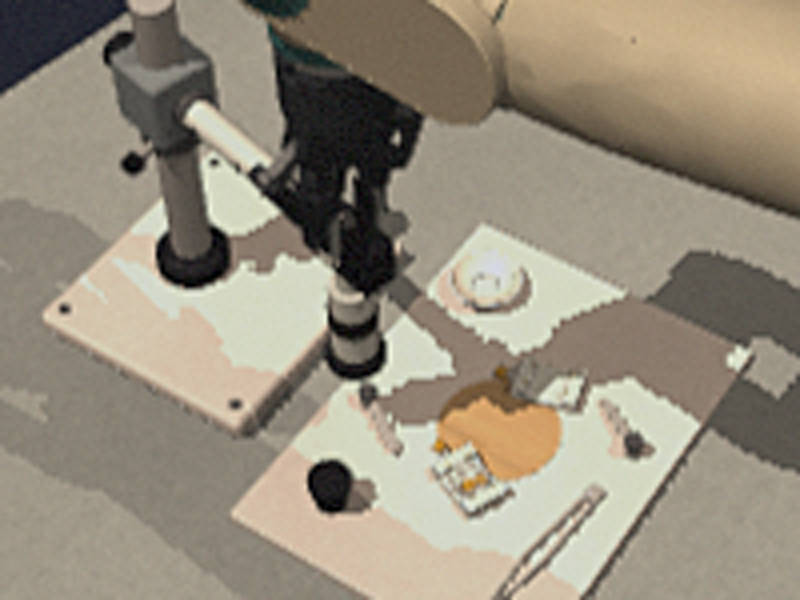

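The fingers straddle the grip in line with the boom. The 28.8 mm width, allowing for pad give, means the button is in. Now pull.

Run:
```python
from h import *
u=np.array([np.cos(np.radians(175)),np.sin(np.radians(175)),0])
p0=r.observe()["tool_pos"].copy();f0=None
def rep(k):
    s=r.observe();print(k,round(s["t"],2),"along",((s["tool_pos"]-p0)@u).round(1),"w",s["width"].round(2),"F",s["ft_force"].round(1),"Fu",(s["ft_force"]@u).round(1));return s["ft_force"]@u
for k in(8,30,60,92,96,98):
    r.move_straight(p0+u*k,v=50 if k<97 else 20);F=rep(k)
    if F<-25: break
else:
    for k in np.arange(99,106,1.):
        r.move_straight(p0+u*k,v=15);r.hold(.1)
        if rep(k)<-12: break
st,im,d=snap("side","p.png")
for l in("grip","lens","pivot"): print(l,find("side",l))
im2=snap("scene")[1]
for l in("grip","lens","pivot"): print(l,find("scene",l))
```

```text
Traceback (most recent call last):
AttributeError: 'float' object has no attribute 'round'
```

Run:
```python
from h import *
u=np.array([np.cos(np.radians(175)),np.sin(np.radians(175)),0])
p0=np.array([577.09,99.31,195.34])
def rep(k):
    s=r.observe();f=np.array(s["ft_force"]);print(k,round(s["t"],2),"along",round(float((s["tool_pos"]-p0)@u),1),"w",round(float(s["width"]),2),"F",f.round(1),"Fu",round(float(f@u),1));return f@u
rep(8)
for k in(30,60,92,96,98):
    r.move_straight(p0+u*k,v=50 if k<97 else 20);F=rep(k)
    if F<-25: break
else:
    for k in np.arange(99,106,1.):
        r.move_straight(p0+u*k,v=15);r.hold(.1)
        if rep(k)<-12: break
st,im,d=snap("side","p.png")
for l in("grip","lens","pivot"): print(l,find("side",l))
im2=snap("scene")[1]
for l in("grip","lens","pivot"): print(l,find("scene",l))
```

```text
8 7.53 along 3.8 w 28.49 F [23.8 -2.4 -4.1] Fu -23.9
30 8.12 along 25.7 w 29.08 F [23.  -1.7 -1.2] Fu -23.0
60 8.87 along 60.2 w 24.84 F [-0.4  0.   0.8] Fu 0.4
92 9.66 along 91.9 w 25.17 F [-1.1  0.6 -0.6] Fu 1.2
96 9.91 along 96.1 w 24.81 F [-0.2 -0.  -0.1] Fu 0.2
98 10.16 along 98.0 w 24.97 F [-0.5  0.3 -0.4] Fu 0.5
99.0 10.51 along 99.0 w 24.89 F [ 0.3 -0.2  1. ] Fu -0.3
100.0 10.86 along 100.0 w 25.21 F [-0.5 -0.   0.1] Fu 0.5
101.0 11.21 along 101.0 w 25.1 F [ 0.1 -0.6 -0.2] Fu -0.1
102.0 11.56 along 102.0 w 24.68 F [-0.1  1.  -0.5] Fu 0.2
103.0 11.91 along 103.0 w 25.04 F [-0.1 -0.7  0.1] Fu 0.0
104.0 12.26 along 104.0 w 24.79 F [0.4 0.2 0.2] Fu -0.4
105.0 12.61 along 105.0 w 24.8 F [ 0.7 -0.8  0.1] Fu -0.7
grip [(0.84, [579.0, 99.6, 218.4]), (0.67, [431.3, -495.2, 2.5])]
lens [(0.82, [578.8, 97.8, 89.8]), (0.28, [482.2, 85.9, 25.3])]
pivot [(0.61, [780.5, 82.3, 215.4])]
grip [(0.68, [498.8, 40.6, 2.5]), (0.56, [575.5, 100.1, 221.6])]
lens [(0.96, [579.5, 99.5, 87.3]), (0.6, [490.2, -14.8, 12.7])]
pivot [(0.77, [781.2, 85.6, 219.7])]
```

The pull stalled at about 23 N, so the lock pin was still in, and the fingers slid off. The boom is still at home and nothing else moved. I need to see why the button wasn't squeezed, so I'll look at the button side up close.

Run:
```python
from h import *
s=r.observe();o=s["orientation"]
r.move_straight((480,190,215),v=250)
r.move_straight((590,195,210),v=250)
r.move_gripper(60)
st,im,d=snap("wrist","b.png");print(st["t"],st["tool_pos"],st["width"])
for l in("grip","button_face","lens"): print(l,find("wrist",l,st),find("wrist",l,st,look_for))
P=cloud("wrist",st,d);m=(abs(P[...,0]-577)<60)&(abs(P[...,1]-102)<40)&(P[...,2]>150)
vv,uu=np.where(m);print(vv.min(),vv.max(),uu.min(),uu.max())
a,b=max(vv.min()-15,0),min(vv.max()+15,420);c,e=max(uu.min()-15,0),uu.max()+15
g=im[a:b,c:e];k=min(800/g.shape[1],600/g.shape[0]);cv2.imwrite("pics/bc.png",cv2.resize(np.clip(g.astype(float)*2,0,255).astype(np.uint8),None,fx=k,fy=k,interpolation=cv2.INTER_CUBIC));print(a,b,c,e,k)
q=P[m&(P[...,2]>229)&(P[...,2]<245)];print(cv2.minAreaRect(q[:,:2].astype(np.float32)),np.median(q[:,2]))
```

```text
14.5167 [589.73784823 195.10633916 210.40942627] 59.979119842724955
grip [(0.83, [578.6, 96.8, 216.4]), (0.3, [543.6, 164.3, 10.1])] [(0.65, [571.0, 111.1, 227.9])]
button_face [(0.9, [582.3, 117.0, 218.6]), (0.66, [401.9, 90.6, 11.6])] [(0.82, [579.1, 117.1, 219.6]), (0.69, [480.6, 48.3, 13.9])]
lens [(0.57, [575.7, 101.3, 85.8])] [(0.64, [565.5, 109.3, 229.4])]
183 419 3 177
168 420 0 192 2.380952380952381
((577.7822265625, 99.20669555664062), (29.970264434814453, 69.85847473144531), 85.28071594238281) 234.0662170962434
```

View pics/bc.png

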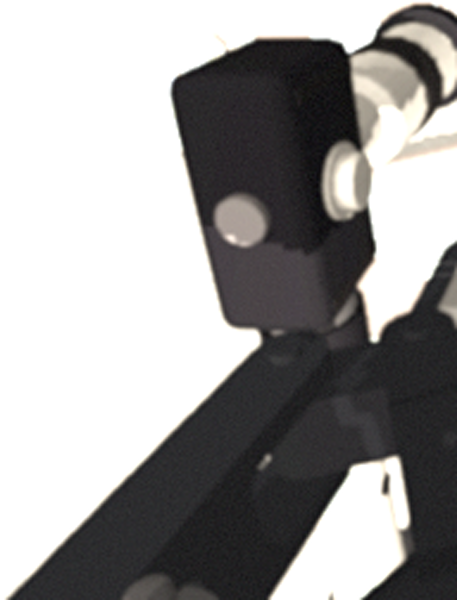

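The button stands at mid-length and mid-height, as described, and it is out again. I probably had a weak squeeze, because the width target was too near the block. I'll regrip with target 0, more force and slightly lower, then test with a short pull before committing.

```bash
cat > pull.py <<'E'
from h import *
u=np.array([np.cos(np.radians(175.1)),np.sin(np.radians(175.1)),0])
def rep(k,p0):
    s=r.observe();f=np.array(s["ft_force"]);print(k,round(s["t"],2),"along",round(float((s["tool_pos"]-p0)@u),1),"w",round(float(s["width"]),2),"F",f.round(1),"Fu",round(float(f@u),1));return f@u
def grab(z,N,xy=(578.5,99.4)):
    r.move_gripper(0,N);r.hold(.15)
    s=r.observe();print("grab",z,N,s["width"],s["tool_pos"],s["ft_force"]);return np.array(s["tool_pos"])
def test(p0,N=5,lim=-10):
    for k in range(1,N+1):
        r.move_straight(p0+u*k,v=30)
        if rep(k,p0)<lim: r.move_straight(p0,v=40);return False
    return True
E
python3 - <<'E'
from pull import *
o=down((np.cos(np.radians(85.2)),np.sin(np.radians(85.2))))
r.move_gripper(85)
r.move_straight((585,170,290),v=300)
r.move_pose((578.5,99.4,285),o)
r.move_straight((578.5,99.4,191),v=250)
p0=grab(191,60);print(test(p0))
E
```

```text
grab 191 60 28.175093520269314 [578.95050263  99.2779404  192.46152702] [-1.03820766 -0.47910096  6.24124446]
1 17.53 along 0.6 w 28.34 F [ 2.  -0.7  1.8] Fu -2.1
2 17.78 along 1.8 w 28.49 F [ 2.8 -1.4  1.1] Fu -2.9
3 18.03 along 3.0 w 28.36 F [ 2.4 -1.2  2. ] Fu -2.5
4 18.28 along 4.1 w 28.86 F [ 1.7 -0.7  2. ] Fu -1.8
5 18.53 along 5.1 w 28.58 F [ 2.2 -1.2  2.5] Fu -2.3
True
```

The pull force is now only about 2.5 N, which is the return spring, so the pin is free. I'll draw it on to the end stop.

Run:
```python
from pull import *
p0=np.array([578.95,99.28,192.46])
ok=True
for k in(30,60,94,98):
    r.move_straight(p0+u*k,v=60 if k<95 else 25)
    if rep(k,p0)<-15: ok=False;break
if ok:
    for k in(99,100,101,102,103,104):
        r.move_straight(p0+u*k,v=20)
        if rep(k,p0)<-10: break
snap("side","p2.png")
for l in("grip","lens","movement"): print(l,find("side",l))
snap("scene")
for l in("grip","lens"): print(l,find("scene",l))
```

```text
30 19.1 along 30.1 w 28.75 F [ 1.4 -0.9  2.3] Fu -1.4
60 19.75 along 60.0 w 28.44 F [ 2.8 -0.6  2.6] Fu -2.9
94 20.47 along 94.0 w 28.59 F [ 1.9 -1.1  2.2] Fu -2.0
98 20.77 along 98.1 w 28.88 F [ 2.1 -1.   2.9] Fu -2.2
99 21.02 along 99.0 w 28.52 F [ 2.9 -1.2  2.3] Fu -3.0
100 21.27 along 100.1 w 28.05 F [ 2.2 -0.5  1.5] Fu -2.3
101 21.52 along 100.1 w 28.58 F [ 9.1 -1.5  0.1] Fu -9.2
102 21.77 along 100.1 w 28.44 F [14.7 -0.7 -1.2] Fu -14.8
grip [(0.6, [479.1, 109.4, 216.7])]
lens [(0.81, [477.5, 110.1, 88.0])]
movement [(0.63, [478.3, 85.8, 22.3]), (0.24, [479.3, 110.4, 88.3])]
grip [(0.94, [479.9, 106.7, 216.5]), (0.15, [490.7, 466.5, -1.9])]
lens [(0.63, [479.3, 110.5, 88.5])]
```

The boom is at its end stop: it stays at 100.1 mm while the push rises to 15 N. Now swing along the arc over the movement, keeping only a light outward pull, and check.

Run:
```python
from pull import *
piv=np.array([783.1,81.8]);mv=np.array([479.2,86.7])
s=r.observe();rot=R.from_rotvec(s["orientation"])
p=np.array([578.95,99.28,192.46])+100.7*u
a=np.arctan2(*(mv-piv)[::-1]);a0=np.arctan2(*(p[:2]-piv)[::-1]);da=a-a0;print("swing",da)
Q=R.from_rotvec([0,0,da]);t=np.r_[piv,0]+Q.apply(p-np.r_[piv,0])
r.move_straight(t,v=40,orientation=(Q*rot).as_rotvec());r.hold(.3)
s=r.observe();print(s["t"],s["tool_pos"],s["width"],s["ft_force"],s["wrist_torque"])
ims=[]
for c in("side","scene"):
    st,im,d=snap(c,"f_"+c+".png")
    for l in("lens","grip","movement"): print(c,l,find(c,l))
    P=cloud(c,st,d);x,y,z=P[...,0],P[...,1],P[...,2]
    for zl,zh in((90,101),(110,125)):
        m=(np.hypot(x-479,y-87)<40)&(z>zl)&(z<zh);q=P[m]
        from scipy.optimize import least_squares
        if len(q)>5: print(c,zl,len(q),q.mean(0).round(1),least_squares(lambda h:np.hypot(q[:,0]-h[0],q[:,1]-h[1])-(22.5 if zl<100 else 17.5),mv,loss="soft_l1").x.round(1))
    C=cams.camera_info(c);uv=cv2.projectPoints(np.array([[479.,87,60]]),cv2.Rodrigues(np.array(C["R"]))[0],np.array(C["t"],float),np.array(C["mtx"]),np.array(C["D"]))[0].ravel().astype(int)
    g=im[uv[1]-45:uv[1]+45,uv[0]-30:uv[0]+30];ims.append(cv2.resize(g,(400,600),interpolation=cv2.INTER_CUBIC))
cv2.imwrite("pics/fin.png",np.hstack(ims))
```

```text
swing 0.06932763631057037
23.1083 [478.24716932  86.73419731 192.50230366] 28.80684001018837 [ 7.57555992e+00 -3.27566642e-03  2.75198267e-01] [-0.04828577 -1.26577831 -0.08793217]
side lens [(0.79, [478.7, 85.2, 87.8]), (0.15, [597.9, -58.9, 11.7])]
side grip [(0.81, [476.5, 88.1, 215.3])]
side movement [(0.66, [335.2, 456.9, -0.3]), (0.54, [479.9, 85.4, 25.8])]
side 90 40 [467.9  97.4  97. ] [477.1  84.9]
side 110 35 [468.1  96.4 117.8] [477.5  85. ]
scene lens [(0.56, [480.4, 86.1, 86.9])]
scene grip [(0.64, [478.9, 88.1, 218.3])]
scene movement [(0.52, [480.6, 87.1, 25.5])]
scene 90 47 [490.7  78.7  96.3] [476.8  86.5]
scene 110 41 [489.5  79.2 117.3] [476.7  86.9]
```

View pics/fin.png

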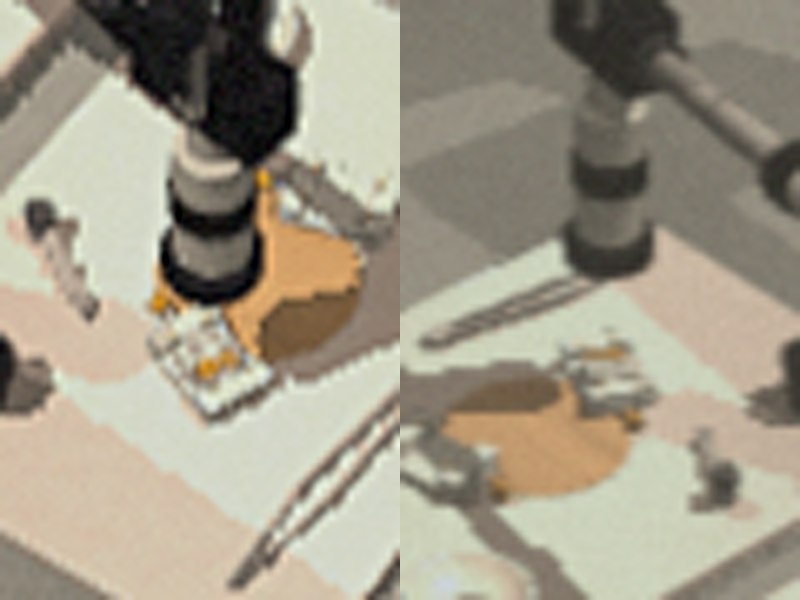

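Both views show the camera standing straight above the holder with the wheels, and the lens and movement readings agree to about 2 mm. The grip is held with a light pull against the end stop, so I'm handing in.

Run:
```python
from h import *
s=r.observe();print(s["t"],s["tool_pos"],s["width"],s["ft_force"],np.abs(s["joint_velocities"]).max())
print(r.sign_off())
```

```text
23.5083 [478.26400642  86.71662559 192.49400068] 28.38823604479487 [ 7.09296897 -0.8924613   0.96954508] 0.002482932256806473
the job is handed in; nothing more can be done
None
```

The camera is over the watch movement with the boom fully out at its second stop. The arm is still holding the grip with the button in, and I handed the job in at 23.5 s.

- **First try failed:** my first grasp did not free the lock pin. The pull stalled at about 23 N and the fingers slid off the grip. The boom stayed home, and I saw nothing else disturbed.
- **Second try:** I regripped about 4 mm lower with 60 N. The boom then slid out against only its 2–3 N spring, past the first stop. It stopped dead at 100.1 mm, where the pull rose to 15 N.
- **Swing:** I turned the boom 0.069 rad to bring it over the holder that has the movement in it.
- **Final checks:**
  - The networks put the lens at about (479.5, 85.7) and the movement at about (480, 86.3). That agrees within 1–2 mm, which is inside their error.
  - A rougher fit to the camera barrel put it 2–3 mm nearer the robot and disagreed by that much. I relied on the networks.
  - The arm is still, with the fingers at 28.4 mm and a light 7 N pull against the end stop.
- **Not checked:** I did not measure the button's travel directly. I inferred that it is in from the finger width and the free slide. I also did not measure the bench tools again at the end.

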